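# Hover the heat sink over the processor

### The job

Pick the largest heat sink (the rectangular finned one) out of the compartmented tray, carry it over the tall capacitors of the circuit board, and finish while holding it still, level, about 5 mm above the processor's bare metal top, centred on it with the long sides matching, so that the fit can be checked before it is lowered. Neither the heat sink nor the robot may touch the board or anything on it, and the other parts and tools stay where they are. Do not put it down or let go: the program ends with the heat sink hovering in the gripper.

Things in the scene. Friction and masses are not known exactly. Their poses are not given: they have to be found in the camera images.
- heatsink: The thing to carry: rectangular finned aluminium heat sink, 40 mm (its x) by 28 mm (y) by 36 mm tall, about 70 g; six upright fins along x on a 5 mm base. Grip it across y, on the flat outer fins (28 mm apart). It stands base down in a tray compartment, x within 0.3 rad of the tray's y. Origin: centre of its underside; z up. Either way round is the same.
- processor_top (a point): Centre of the processor's flat metal top, a bright steel rectangle 40 mm (x) by 28 mm (y), on a black base of 48 by 36 mm, at the middle of the board, 14 mm above the table. x along its long side, z up; axes parallel to the board's.
- board: Fixed green circuit board, 200 x 200 mm, top 10 mm above the table. Origin: centre, at table height. In its frame: two rows (y = +78, -78 mm) of six capacitors, 18 mm across, x -57.5 to 57.5, tops 48 mm above the table; grey block, x 67 to 89, y -13 to 37, top 36 mm; connectors at x below -80, tops 22 mm. Within 60 mm of the centre only the processor stands above 12 mm.
- tray: Fixed black open tray, 120 mm (x) by 262 mm (y), 28 mm high, walls 3 mm, inner floor 3 mm above the table; two walls across divide it into three compartments in a row along its y, each about 114 mm (x) by 83 mm (y). Origin: centre of its underside at table height. One part stands in each compartment, in any order.
- small_sink: Bystander: small square finned aluminium heat sink, 22 x 22 x 16 mm, in another compartment of the tray. Origin: centre of its underside.
- round_sink: Bystander: round aluminium heat sink of stacked discs, 32 mm across, 26 mm tall, in another compartment. Origin: centre of its underside.
- multimeter: Bystander: red multimeter lying flat beyond the work, 170 (x) x 85 x 45 mm. Origin: centre of its underside.
- screwdriver: Bystander: small electric screwdriver lying beyond the work, grey handle 100 x 28 x 28 mm, toward its -x, and a 90 mm steel bit toward +x. Origin: under the front of the handle, at table height.
Things that resemble listed ones, but are neither listed nor needed, are in the scene too. What is shaped like the heatsink but brown or red is not meant.

How it is judged:
By the outcome, as a careful person would: the job done as asked, in the order asked, and still so for the second after the job is handed in, while the arm keeps its last pose, push and grip.
It also fails if it takes over 43 s, if anything falls off the work surface, if the arm or the gripper's body presses on something with over 40 N, if the wrist force passes 120 N, or if a joint passes its speed limit or range.

### The arm

A 6-joint arm with a two-finger parallel gripper is mounted at the origin on the work surface. World frame = base frame: x ahead of the robot, y to its left, z up, the work surface at z = 0. Lengths are in m, angles in degrees, forces in N, time in s.
With the tool pointing down it reaches from about 0.35 to 0.875 m from the base axis. Payload 4.2 kg.
Tool frame: the origin (TCP) lies midway between the tips of the shut fingers; the grasp point (between the pads) lies 19 mm behind it; z points along the fingers, y is the line along which they close (so a half turn about z gives the same grasp; the last joint's range is limited). The gripper opens to 87 mm and grips with 3 to 60 N. Pads are 19 mm wide; open, the fingers measure 117 mm over their backs; the gripper's body (75 mm by 190 mm) begins 51 mm behind the grasp point.
Start: joints at [14.817, 22.042, 0.453, 0, -68.411, -14.817], TCP at [0.625, 0, 0.198] pointing down, gripper open.
Joint ranges: [-179.83, 179.83], [-69.29, 118.12], [-61.27, 80.66], [-181.25, 117.63], [-171.15, -9.14], [-177.46, 177.46]. Speed limits (degrees/s): [159.86, 159.86, 180, 180, 180, 180].

### API

Orientations are given as a 3x3 rotation matrix whose columns are the frame's x, y, z axes.
In Python, from plant import * gives the robot as it stands.
- The arm moves only by the tool carry_out, never from a script. Its argument "moves" is a list of rows, each a list of 6 numbers: the shift along the tool's x, y, z normalised to -1 to 1, where 1 is 80 cm, then the turn, a rotation vector about the tool's x, y, z normalised to -1 to 1, where 1 is 120 degrees. In form: [[x, y, z, ax, ay, az], ...]. A call has 1 to 10 rows; each row is the pose to reach, as a shift and turn from the pose commanded when the call began, along the tool's axes at that moment; what a row does not reach only later rows make up. A row lasts 1/12 s, in which the tool goes at most 41.7 mm and 7.16 degrees, less where a joint would pass 70% of its speed; a pose out of reach is approached as far as the arm can. A call with a number of a shift or a turn outside -1 to 1 is refused whole. A call with a gripper value outside its range is refused whole. "fingers" is the opening, from 0 (shut) to 1 (fully open), set as the call begins (left out, the last holds). The fingers move at their own pace and stop on an object; "grip_force" is the grip in N (left out, the last holds). Time passes only in rows, so rows that repeat a pose let the fingers close. It gives the time, the measured TCP pose, the force, the opening and the grip force at its end, in the units of the state.
- state(): the state, without advancing time (a new reading comes with each control period).
- read_camera(name): name is "scene" or "side" or "wrist"; returns the picture (400x640x3 uint8, blue, green, red); there is no depth.
- get_calibration(name): a dict with "K" (3x3 intrinsics, pixels), "R" (3x3) and "t" (3): a world point X has camera coordinates R X + t. Camera axes: x right, y down, z forward; pixel columns grow to the right and rows downward; lengths in m; the calibration is good to about 2 mm. A picture is of the moment at which its call begins: read the wrist's pose just before it. get_calibration takes no time and is no camera call; for the wrist camera it gives the pose at the moment of the call.
- close_job(): hands the job in; it is judged then, once.
The state is a dict: "clock": time; "qpos": joint angles; "qd": joint speeds; "effort": joint torques, N m; "position": TCP position; "eef_rot": TCP orientation; "wrist_force": force on the tool from outside, world axes, zero at the start; "ft_torque": the same for the moment, N m; "grip_width": finger opening in m; "grip_force": force on a finger pad.
Only numpy, scipy, OpenCV 4.12 (cv2) and the standard library are available. Lean on these libraries where they do the work, as an engineer would, in place of code of your own. Each camera call takes 0.05 s, during which the arm holds its last target. There are 200 camera calls.

## Working session

There is one attempt and no reset: what is moved stays moved. The work goes in short steps, Python scripts to look and compute and a tool call to move; the robot and the scene stay as the last step left them, time stands still between calls to the robot, and variables do not carry over. Pictures are saved under pics/ and viewed, at most 10 in all, crops included, and the job is handed in when it is done.

Besides the shell and the picture viewer there is one more tool, called by a JSON object that holds its "fn" and its "kwargs", one argument or row to a line. carry_out: Moves the arm, as the interface text tells. Its arguments: {"type":"object","properties":{"moves":{"type":"array"},"fingers":{"type":"number"},"grip_force":{"type":"number"}},"required":["moves"]}

```bash
mkdir -p pics; python3 - <<'E'
from plant import *
import cv2,numpy as np
s=state();print(s['clock'],s['position'],s['grip_width'],s['eef_rot'])
for n in['scene','wrist']:
    cv2.imwrite(f'pics/{n}0.png',read_camera(n));c=get_calibration(n);print(n,c)
cv2.imwrite('pics/side0.png',read_camera('side'));print(get_calibration('side'))
E
```

```text
0.0 [6.24339422e-01 2.37107144e-05 1.97129828e-01] 0.08700985886784622 [[-1.93768590e-04 -9.99997499e-01 -2.22815242e-03]
 [-9.99999977e-01  1.93979105e-04 -9.42636700e-05]
 [ 9.46956493e-05  2.22813411e-03 -9.99997513e-01]]
scene {'K': array([[392.87874679,   0.        , 321.7794091 ],
       [  0.        , 392.87874679, 197.51200118],
       [  0.        ,   0.        ,   1.        ]]), 'R': array([[-0.16080932,  0.98696456, -0.0064279 ],
       [ 0.66690906,  0.10385608, -0.73786599],
       [-0.72758001, -0.12294255, -0.67491663]]), 't': array([ 0.08736792, -0.38483071,  1.46187382])}
wrist {'K': array([[311.17627037,   0.        , 319.12809499],
       [  0.        , 311.17627037, 196.82930485],
       [  0.        ,   0.        ,   1.        ]]), 'R': array([[-9.99998240e-01,  2.01568002e-04,  1.86518091e-03],
       [ 7.30899818e-04,  9.57513576e-01,  2.88387271e-01],
       [-1.72780640e-03,  2.88388127e-01, -9.57512038e-01]]), 't': array([ 0.62385377, -0.0347884 ,  0.39082854])}
{'K': array([[392.90082406,   0.        , 314.2682924 ],
       [  0.        , 392.90082406, 196.72920439],
       [  0.        ,   0.        ,   1.        ]]), 'R': array([[-0.85843271, -0.51291761,  0.00296724],
       [-0.30170402,  0.50024471, -0.81162178],
       [ 0.41481076, -0.69761792, -0.58417573]]), 't': array([0.52245903, 0.21500124, 0.64439465])}
```

View pics/scene0.png

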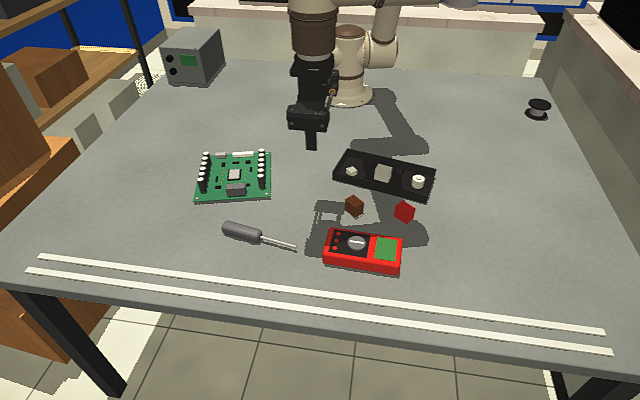

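View pics/side0.png

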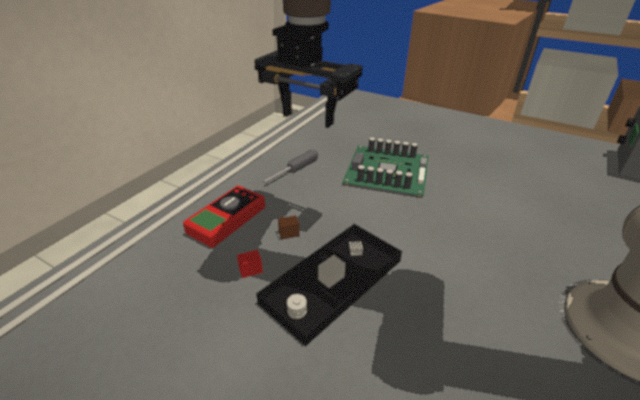

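View pics/wrist0.png

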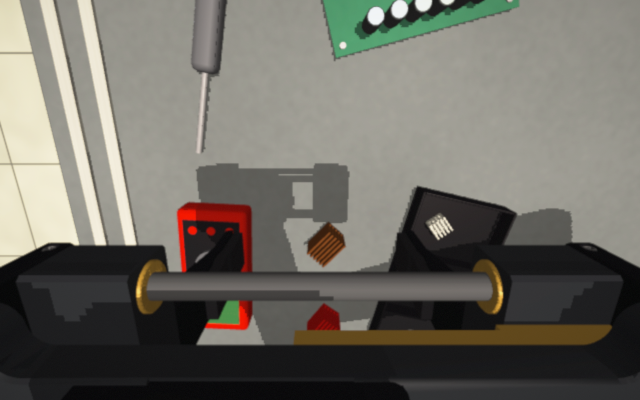

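The scene picture shows the tray around (385,175) with three parts: small sink (351,171), large rectangular sink (383,173) and round sink (418,181). The board is at (233,176), with the processor at (235,174). The side picture has the large sink at (332,270), the small at (356,248) and the round at (297,306).

The things that could be taken for the target, as scene pixels, are:
- grey sink in the middle compartment, (383,173)
- small sink, (351,171)
- round sink, (418,181)
- brown look-alike, (354,206)
- red look-alike, (404,211)

By the description I choose the grey one in the middle compartment, (383,173).

```bash
cat > h.py <<'E'
import cv2,numpy as np
from plant import *
def ray(c,px):
    d=c['R'].T@np.linalg.solve(c['K'],[px[0],px[1],1.]); return -c['R'].T@c['t'],d
def onplane(c,px,z):
    o,d=ray(c,px); return o+d*(z-o[2])/d[2]
def proj(c,X):
    p=c['K']@(c['R']@np.asarray(X)+c['t']); return p[:2]/p[2]
E
python3 - <<'E'
from h import *
a=get_calibration('scene');b=get_calibration('side')
A=[('large',(383,173),(332,271),.02),('small',(351,171),(356,248),.01),('round',(418,181),(297,306),.016),('proc',(235,174),(388,168),.014)]
for n,p,q,z in A: print(n,onplane(a,p,z).round(3),onplane(b,q,z).round(3))
A=cv2.imread('pics/scene0.png')[135:225,190:440];B=cv2.imread('pics/side0.png')[215:350,250:410]
C=cv2.imread('pics/side0.png')[130:205,335:435]
A=cv2.resize(A,None,fx=3,fy=3,interpolation=2);B=cv2.resize(B,(380,320),interpolation=2);C=cv2.resize(C,(400,300),interpolation=2)
o=np.zeros((600,800,3),np.uint8);o[:270,:750]=A;o[275:595,:380]=B;o[275:575,395:795]=C
cv2.imwrite('pics/c1.png',o)
E
```

```text
large [0.473 0.16  0.02 ] [0.475 0.16  0.02 ]
small [0.465 0.071 0.01 ] [0.468 0.073 0.01 ]
round [0.488 0.255 0.016] [0.489 0.257 0.016]
proc [ 0.533 -0.247  0.014] [ 0.528 -0.238  0.014]
```

View pics/c1.png

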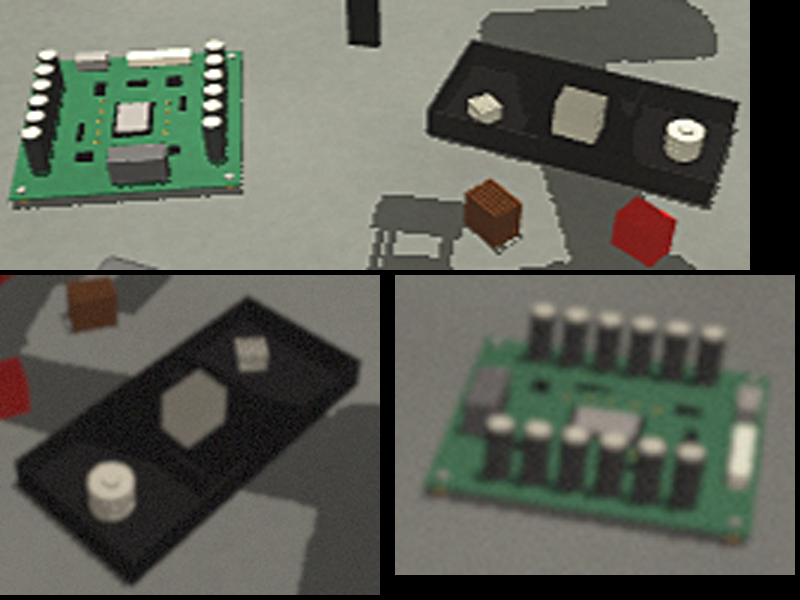

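The crop confirms the choice: the middle compartment holds the tall grey rectangular block, with the small square sink and round sink either side and the brown and red look-alikes outside the tray. The processor is seen at (133,118) in the crop. I'll measure the processor from above first.

{"fn": "carry_out", "kwargs": {
  "moves": [
    [0.2875,0.1175,0,0,0,0],
    [0.2875,0.1175,0,0,0,0],
    [0.2875,0.1175,0,0,0,0],
    [0.2875,0.1175,0,0,0,0],
    [0.2875,0.1175,0,0,0,0],
    [0.2875,0.1175,0,0,0,0],
    [0.2875,0.1175,0.075,0,0,0],
    [0.2875,0.1175,0.075,0,0,0],
    [0.2875,0.1175,0.075,0,0,0],
    [0.2875,0.1175,0.075,0,0,0]
  ]
}}

```text
clock: 0.98
position: [0.5305, -0.2302, 0.1376]
eef_rot: [[0.0, -1.0, -0.003], [-1.0, -0.0, -0.0], [0.0, 0.003, -1.0]]
wrist_force: [0.4, -1.1, 1.1]
grip_width: 0.0865
grip_force: 0.0
```

```bash
python3 - <<'E'
from h import *
import json
s=state();c=get_calibration('wrist');im=read_camera('wrist');print(s['clock'],s['position'],s['qd'].max() if hasattr(s['qd'],'max') else s['qd'])
cv2.imwrite('pics/w1.png',im);np.savez('w1.npz',**c)
E
```

```text
0.9833 [ 0.53045225 -0.23021733  0.1375967 ] 3.1432537698421124
```

View pics/w1.png

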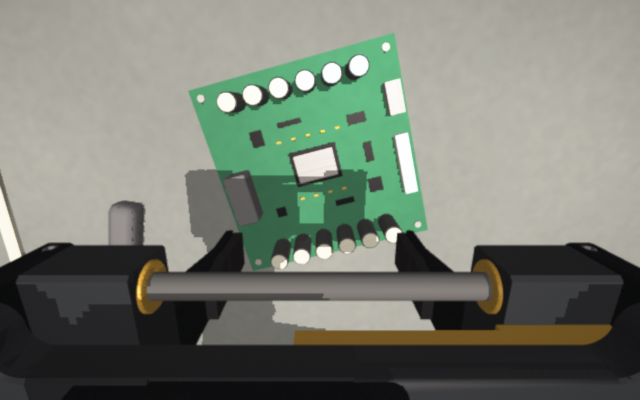

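The wrist picture shows the processor's bright top at about (315,164) on its black base. The long side runs near image x, tilted about 15°, and the grey block is at the left (board +x, away from the robot).

```bash
cat >> h.py <<'E'
def rect(c,mask,z,near):
    cs,_=cv2.findContours(mask,cv2.RETR_EXTERNAL,cv2.CHAIN_APPROX_NONE)
    k=min((k for k in cs if cv2.contourArea(k)>150),key=lambda k:np.linalg.norm(k.reshape(-1,2).mean(0)-near))
    P=np.array([onplane(c,p,z)[:2] for p in k.reshape(-1,2)])
    (x,y),(w,h),a=cv2.minAreaRect((P*1000).astype(np.float32))
    if w<h: w,h,a=h,w,a+90
    return np.array([x,y,w,h,(a+90)%180-90]).round(2),k
E
python3 - <<'E'
from h import *
s=state();c=get_calibration('wrist');im=read_camera('wrist');print(s['clock'],s['position'],np.abs(s['qd']).max())
hsv=cv2.cvtColor(im,cv2.COLOR_BGR2HSV)
br=((hsv[...,1]<60)&(hsv[...,2]>130)).astype(np.uint8)
print('top',rect(c,br,.014,(315,164))[0])
dk=cv2.morphologyEx((~((hsv[...,1]>80)&(hsv[...,0]>45)&(hsv[...,0]<90))).astype(np.uint8),cv2.MORPH_OPEN,np.ones((5,5)))
print('base',rect(c,dk,.013,(315,164))[0])
for n,p in [('hole',(201,99)),('hole',(386,47)),('hole',(417,225)),('hole',(258,262))]: print(n,(onplane(c,p,.010)*1000).round(1))
for p in [(227,102),(252,95.5),(278.5,88),(305,81),(332,73),(359,66)]: print('cap',(onplane(c,p,.048)*1000).round(1))
E
```

```text
1.0333 [ 0.53178576 -0.23021292  0.13910597] 1.6160658250051312
top [ 533.95 -250.61   40.9    27.68   14.51]
base [ 5.3198e+02 -1.6925e+02  8.3099e+02  4.5570e+02  1.1000e-01]
hole [ 645.9 -313.6   10. ]
hole [ 470.1 -359.5   10. ]
hole [ 425.4 -183.2   10. ]
hole [ 600.6 -138.2   10. ]
cap [ 610.2 -310.7   48. ]
cap [ 588.6 -315.9   48. ]
cap [ 565.9 -322.    48. ]
cap [ 543.6 -327.5   48. ]
cap [ 521.1 -333.8   48. ]
cap [ 498.9 -339.2   48. ]
```

{"fn": "carry_out", "kwargs": {
  "moves": [
    [-0.4875,0.0725,0,0,0,0],
    [-0.4875,0.0725,0,0,0,0],
    [-0.4875,0.0725,0,0,0,0],
    [-0.4875,0.0725,0,0,0,0],
    [-0.4875,0.0725,0,0,0,0],
    [-0.4875,0.0725,0,0,0,0],
    [-0.4875,0.0725,0,0,0,0],
    [-0.4875,0.0725,0,0,0,0],
    [-0.4875,0.0725,0,0,0,0],
    [-0.4875,0.0725,0,0,0,0]
  ]
}}

```text
clock: 1.92
position: [0.4737, 0.1653, 0.1408]
eef_rot: [[0.005, -1.0, 0.005], [-1.0, -0.005, 0.003], [-0.003, -0.005, -1.0]]
wrist_force: [1.2, 0.7, -1.1]
grip_width: 0.0869
grip_force: 0.0
```

{"fn": "carry_out", "kwargs": {
  "moves": [
    [0,0,0,0,0,0],
    [0,0,0,0,0,0],
    [0,0,0,0,0,0],
    [0,0,0,0,0,0]
  ]
}}

```text
clock: 2.25
position: [0.4733, 0.1595, 0.1389]
eef_rot: [[-0.001, -1.0, 0.001], [-1.0, 0.001, 0.001], [-0.001, -0.001, -1.0]]
wrist_force: [-0.7, -0.1, -0.1]
grip_width: 0.0871
grip_force: 0.0
```

```bash
python3 - <<'E'
from h import *
s=state();c=get_calibration('wrist');im=read_camera('wrist');print(s['clock'],s['position'],np.abs(s['qd']).max())
cv2.imwrite('pics/w2.png',im);np.savez('w2.npz',**c)
p=proj(c,[.474,.16,.03]);print(p);u,v=p.astype(int)
cv2.imwrite('pics/w2c.png',cv2.resize(im[max(0,v-75):v+75,u-100:u+100],(800,600),interpolation=2));print(u-100,max(0,v-75))
E
```

```text
2.25 [0.47330915 0.15953606 0.13893741] 0.6865818848567418
[318.34070897 188.1838257 ]
218 113
```

View pics/w2c.png

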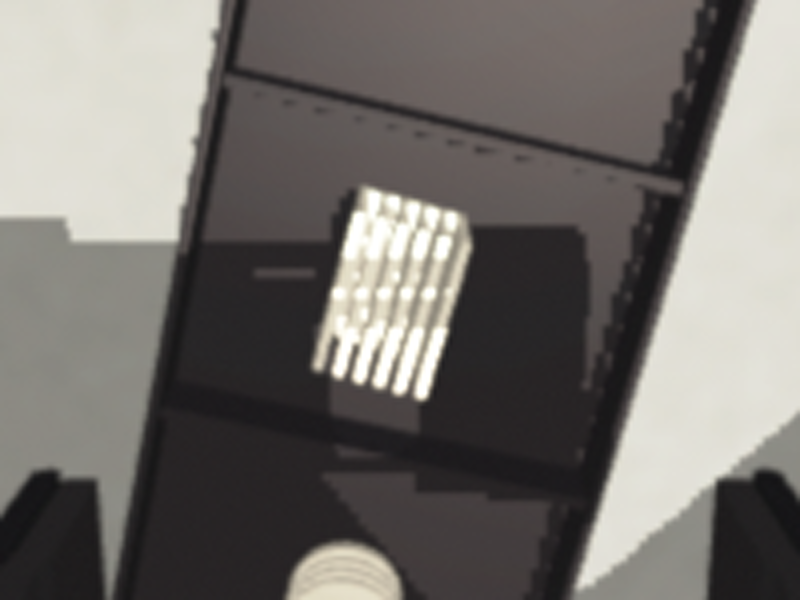

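The crop shows the tray's middle compartment with the finned sink: six bright fins running along image-vertical, tilted about 14°. Its far top edge runs from (318,372) to (422,400) in the crop, and its near base edge from (360,187) to (465,215). This is the right part.

```bash
python3 - <<'E'
from h import *
c=dict(np.load('w2.npz'));im=cv2.imread('pics/w2.png')
hsv=cv2.cvtColor(im,cv2.COLOR_BGR2HSV)
for th in (110,130,160):
    m=(hsv[...,2]>th).astype(np.uint8);m[:155]=0;m[217:]=0;m[:,:290]=0;m[:,340:]=0
    m=cv2.morphologyEx(m,cv2.MORPH_CLOSE,np.ones((7,7)))
    r,k=rect(c,m,.039,(315,186));print(th,r,'zfloor',rect(c,m,.003,(315,186))[0])
    a=np.radians(r[4]);u=np.array([np.cos(a),np.sin(a)]);u=u if u[1]>0 else -u
    n=np.array([-u[1],u[0]])
    P=np.array([onplane(c,p,.039)[:2]*1000 for p in k.reshape(-1,2)])
    t=P@n;mid=(t.max()+t.min())/2
    e=np.sort(P@u)[-4:].mean()
    Q=np.array([onplane(c,p,.003)[:2]*1000 for p in k.reshape(-1,2)])
    print('centre from far top',u*(e-20)+n*mid,'from near base',(u*((Q@u).min()+20)+n*(Q@n).mean()))
o=lambda x,y,z:(onplane(c,(218+x/4,113+y/4),z)*1000).round(1)
print(o(318,372,.039),o(422,400,.039),o(362,187,.003),o(468,215,.003))
E
```

```text
110 [476.19 155.89  48.25  29.57  74.4 ] zfloor [476.61 165.47  54.33  33.3   74.4 ]
centre from far top [477.23784503 159.63698709] from near base [475.10580193 158.45153073]
130 [476.15 155.87  47.54  29.54  74.23] zfloor [476.57 165.45  53.53  33.27  74.23]
centre from far top [477.11874433 159.28892107] from near base [474.94980247 158.87756492]
160 [476.19 155.99  47.    28.82  75.14] zfloor [476.62 165.58  52.92  32.45  75.14]
centre from far top [477.04400813 159.18955436] from near base [475.12605   159.2844499]
[494.2 175.4  39. ] [469.  182.6  39. ] [484.3 136.6   3. ] [456.6 144.1   3. ]
```

{"fn": "carry_out", "kwargs": {
  "moves": [
    [0.001,-0.004,0,0,0,0.06],
    [0.001,-0.004,0,0,0,0.12],
    [0.001,-0.004,0,0,0,0.13],
    [0.001,-0.004,0.03,0,0,0.13],
    [0.001,-0.004,0.06,0,0,0.13],
    [0.001,-0.004,0.085,0,0,0.13],
    [0.001,-0.004,0.085,0,0,0.13],
    [0.001,-0.004,0.085,0,0,0.13],
    [0.001,-0.004,0.085,0,0,0.13]
  ],
  "fingers": 0.58,
  "grip_force": 25
}}

```text
clock: 3.05
position: [0.4772, 0.1593, 0.0714]
eef_rot: [[-0.268, -0.963, 0.002], [-0.963, 0.268, 0.001], [-0.001, -0.002, -1.0]]
wrist_force: [0.8, 1.6, 0.8]
grip_width: 0.0505
grip_force: 0.0
```

```bash
python3 - <<'E'
from h import *
s=state();c=get_calibration('wrist');im=read_camera('wrist');print(s['clock'],s['position'],s['grip_width'],np.abs(s['qd']).max());print(s['eef_rot'].round(3))
cv2.imwrite('pics/w3.png',im);np.savez('w3.npz',**c)
u,v=proj(c,[.476,.1594,.039]).astype(int);print(u,v)
cv2.imwrite('pics/w3c.png',cv2.resize(im[max(0,v-90):v+60,u-100:u+100],(800,600),interpolation=2));print(u-100,max(0,v-90))
E
```

```text
3.05 [0.47722194 0.15932748 0.07140456] 0.050513333509407427 0.8480138237113334
[[-0.268 -0.963  0.002]
 [-0.963  0.268  0.001]
 [-0.001 -0.002 -1.   ]]
320 214
220 124
```

View pics/w3c.png

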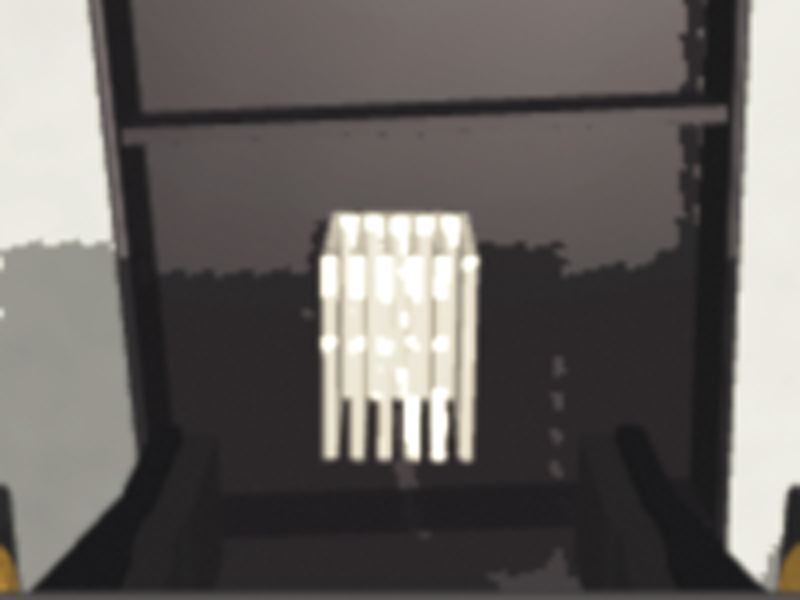

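The crop shows the sink square to the fingers and midway between them: fins in columns 320–480, top ends at rows 258 and 460. Going down and gripping.

{"fn": "carry_out", "kwargs": {
  "moves": [
    [0,0,0.025,0,0,0],
    [0,0,0.05,0,0,0],
    [0,0,0.065,0,0,0],
    [0,0,0.075,0,0,0],
    [0,0,0.075,0,0,0],
    [0,0,0.075,0,0,0]
  ]
}}

```text
clock: 3.6
position: [0.4769, 0.1596, 0.011]
eef_rot: [[-0.268, -0.963, 0.001], [-0.963, 0.268, 0.001], [-0.001, -0.001, -1.0]]
wrist_force: [0.6, 0.3, -0.4]
grip_width: 0.0507
grip_force: 0.0
```

{"fn": "carry_out", "kwargs": {
  "moves": [
    [0,0,0,0,0,0],
    [0,0,0,0,0,0],
    [0,0,0,0,0,0],
    [0,0,0,0,0,0],
    [0,0,0,0,0,0],
    [0,0,0,0,0,0],
    [0,0,0,0,0,0],
    [0,0,0,0,0,0]
  ],
  "fingers": 0,
  "grip_force": 25
}}

```text
clock: 4.27
position: [0.4766, 0.1594, 0.0107]
eef_rot: [[-0.269, -0.963, 0.001], [-0.963, 0.269, 0.0], [-0.001, -0.001, -1.0]]
wrist_force: [-0.1, 0.2, 5.1]
grip_width: 0.0272
grip_force: 25.0
```

{"fn": "carry_out", "kwargs": {
  "moves": [
    [0,0,-0.01,0,0,0],
    [0,0,-0.03,0,0,0],
    [0,0,-0.06,0,0,0],
    [0,0,-0.09,0,0,0],
    [0,0,-0.12,0,0,0],
    [0,0,-0.15,0,0,0],
    [0,0,-0.17,0,0,0],
    [0,0,-0.175,0,0,0],
    [0,0,-0.175,0,0,0],
    [0,0,-0.175,0,0,0]
  ]
}}

```text
clock: 5.1
position: [0.4752, 0.1588, 0.1493]
eef_rot: [[-0.269, -0.963, -0.002], [-0.963, 0.269, -0.001], [0.001, 0.002, -1.0]]
wrist_force: [-0.2, -0.3, -1.5]
grip_width: 0.0272
grip_force: 25.0
```

```bash
python3 - <<'E'
from h import *
s=state();c=get_calibration('wrist');im=read_camera('wrist');print(s['clock'],s['position'],s['grip_width'],s['wrist_force'])
cv2.imwrite('pics/w4.png',im);np.savez('w4.npz',**c,p=s['position'],Rt=s['eef_rot'])
p=s['position'];u,v=proj(c,p+[0,0,.029]).astype(int);print(u,v)
A=cv2.resize(im[max(0,v-90):v+60,u-50:u+50],(400,600),interpolation=2);print(u-50,max(0,v-90))
cs=get_calibration('side');si=read_camera('side');a,b=proj(cs,p+[0,0,.01]).astype(int);print(a-25,b-38)
B=cv2.resize(si[b-38:b+37,a-25:a+25],(400,600),interpolation=2)
cv2.imwrite('pics/w4c.png',np.hstack([A,B]))
E
```

```text
5.1 [0.47522538 0.15882347 0.14926997] 0.02715987258025808 [-0.23810322 -0.25958865 -1.53975168]
318 252
268 162
309 172
```

View pics/w4c.png

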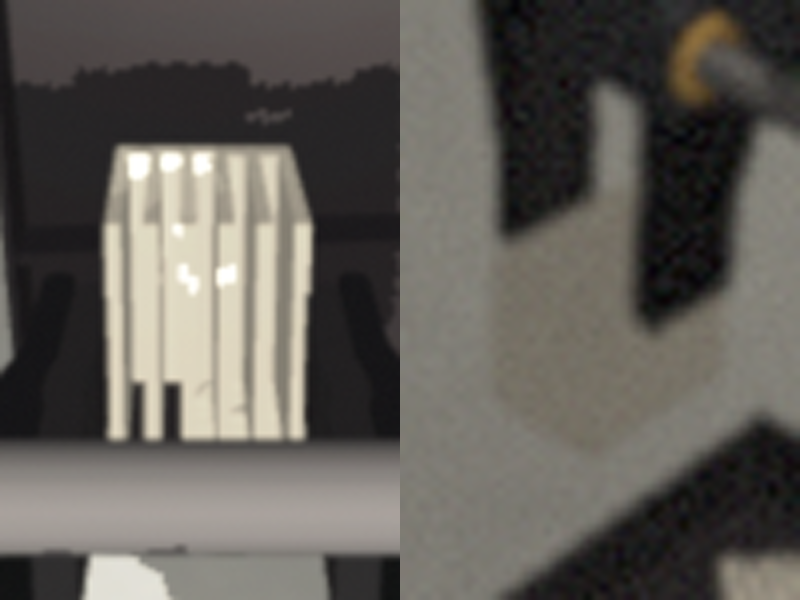

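The crop shows the sink lifted, level and square in the fingers. On the left (wrist view), its near base edge is at row 146, columns 115–290, and the fin tops' near edge at row 222, columns 103–312. On the right (side view), it hangs clear of the tray.

```bash
python3 - <<'E'
from h import *
d=np.load('w4.npz');c=dict(d);p=d['p'];R=d['Rt']
o=lambda x,y,dz:((R.T@(onplane(c,(268+x/4-.4,162+y/4-.4),p[2]+dz)-p))*1000).round(1)
print('base',o(115,146,-.0077),o(290,146,-.0077));print('top',o(103,222,.0283),o(312,222,.0283))
# same from the picture before grasp
c=dict(np.load('w3.npz'));q=np.array([.4766,.1594,.0107])
o=lambda x,y,z:((R.T@(onplane(c,(220+x/4-.4,124+y/4-.4),z)-q))*1000).round(1)
print(o(320,256,.039),o(480,256,.039),o(322,462,.039),o(474,462,.039),o(328,212,.003),o(470,212,.003))
print(c['R']@R)
E
```

```text
base [ 20.4 -14.7   7.7] [20.4 13.8  7.7]
top [ 20.7 -13.8 -28.3] [ 20.7  14.4 -28.3]
[ 20.7 -14.7 -28.3] [ 20.8  14.4 -28.3] [-20.  -15.  -28.3] [-19.9  14.  -28.3] [ 20.5 -15.3   7.7] [20.5 14.4  7.7]
[[ 0.00129557  0.9999932   0.00345319]
 [-0.9568419   0.00224317 -0.29060031]
 [-0.29060608 -0.00292767  0.9568383 ]]
```

{"fn": "carry_out", "kwargs": {
  "moves": [
    [0.014,-0.006,0,0,0,0.015],
    [0.047,-0.021,0,0,0,0.05],
    [0.095,-0.041,0,0,0,0.1],
    [0.142,-0.062,0,0,0,0.15],
    [0.189,-0.083,0,0,0,0.2],
    [0.236,-0.104,0,0,0,0.25],
    [0.284,-0.124,0,0,0,0.3],
    [0.331,-0.145,0,0,0,0.35],
    [0.378,-0.166,0,0,0,0.4],
    [0.4,-0.175,0,0,0,0.44]
  ]
}}

```text
clock: 6.03
position: [0.5243, -0.1911, 0.1489]
eef_rot: [[-0.933, -0.359, -0.002], [-0.359, 0.933, -0.001], [0.002, 0.0, -1.0]]
wrist_force: [0.7, 0.7, -0.6]
grip_width: 0.0275
grip_force: 25.0
```

{"fn": "carry_out", "kwargs": {
  "moves": [
    [0,0,0,0,0,0.03],
    [0,0,0,0,0,0.059],
    [0,0,0,0,0,0.059],
    [0,0,0,0,0,0.059],
    [0,0,0,0,0,0.059],
    [0,0,0,0,0,0.059]
  ]
}}

```text
clock: 6.53
position: [0.5248, -0.1864, 0.15]
eef_rot: [[-0.968, -0.252, -0.001], [-0.252, 0.968, 0.0], [0.001, 0.0, -1.0]]
wrist_force: [1.0, 0.6, -0.9]
grip_width: 0.0273
grip_force: 25.0
```

```bash
python3 - <<'E'
from h import *
s=state();c=get_calibration('wrist');im=read_camera('wrist');print(s['clock'],s['position'],s['grip_width'],np.abs(s['qd']).max());print(s['eef_rot'].round(4))
np.savez('w5.npz',**c,p=s['position'],Rt=s['eef_rot']);cv2.imwrite('pics/w5.png',im)
E
```

```text
6.5333 [ 0.52477525 -0.18642624  0.15000404] 0.02734204584852888 0.3035654907653797
[[-9.678e-01 -2.519e-01 -6.000e-04]
 [-2.519e-01  9.678e-01  0.000e+00]
 [ 6.000e-04  2.000e-04 -1.000e+00]]
```

View pics/w5.png

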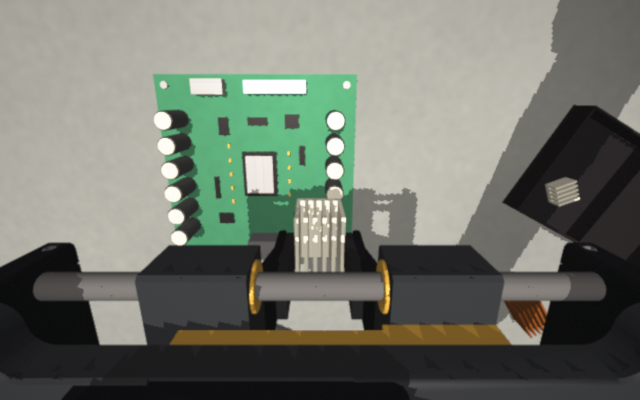

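The picture shows the sink held at (320,235), already parallel to the board, and the processor top fully visible at (260,173). The sink stands over the capacitor row, well above it.

```bash
python3 - <<'E'
from h import *
d=np.load('w5.npz');c=dict(d);im=cv2.imread('pics/w5.png');p=d['p'];R=d['Rt']
hsv=cv2.cvtColor(im,cv2.COLOR_BGR2HSV)
for th in (130,160,190):
    br=((hsv[...,1]<60)&(hsv[...,2]>th)).astype(np.uint8)
    r,k=rect(c,br,.014,(260,173));print('top',r,cv2.boundingRect(k))
for n,q in [('hole',(164,85)),('hole',(347,85))]: print(n,(onplane(c,q,.010)*1000).round(1))
for P in [(534.6,-249.6),tuple(r[:2])]: print(P,'shift tool mm',(R.T@(np.array([P[0],P[1],26.7])-p*1000)).round(1))
E
```

```text
top [ 533.46 -249.71   41.04   28.98   14.58] (245, 155, 29, 39)
top [ 533.42 -249.74   38.89   28.46   14.56] (245, 156, 29, 37)
top [ 533.4  -249.65   38.88   27.83   14.58] (245, 156, 29, 37)
hole [ 469.7 -359.    10. ]
hole [ 424.2 -184.3   10. ]
(534.6, -249.6) shift tool mm [  6.3 -63.6 123.3]
(np.float64(533.4), np.float64(-249.65)) shift tool mm [  7.5 -63.4 123.3]
```

{"fn": "carry_out", "kwargs": {
  "moves": [
    [0.002,-0.02,0,0,0,0],
    [0.005,-0.05,0,0,0,0],
    [0.008,-0.075,0,0,0,0],
    [0.0083,-0.0798,0,0,0,0],
    [0.0083,-0.0798,0,0,0,0],
    [0.0083,-0.0798,0.02,0,0,0],
    [0.0083,-0.0798,0.05,0,0,0],
    [0.0083,-0.0798,0.08,0,0,0],
    [0.0083,-0.0798,0.105,0,0,0],
    [0.0083,-0.0798,0.115,0,0,0]
  ]
}}

```text
clock: 7.42
position: [0.5324, -0.2484, 0.0553]
eef_rot: [[-0.968, -0.251, -0.005], [-0.251, 0.968, 0.002], [0.005, 0.003, -1.0]]
wrist_force: [-0.4, -0.2, -2.1]
grip_width: 0.0275
grip_force: 25.0
```

{"fn": "carry_out", "kwargs": {
  "moves": [
    [0,0,0,0,0,0],
    [0,0,0,0,0,0],
    [0,0,0,0,0,0],
    [0,0,0,0,0,0]
  ]
}}

```text
clock: 7.75
position: [0.5357, -0.2502, 0.0599]
eef_rot: [[-0.968, -0.251, 0.003], [-0.251, 0.968, -0.001], [-0.003, -0.002, -1.0]]
wrist_force: [-0.7, 0.5, -1.3]
grip_width: 0.0278
grip_force: 25.0
```

```bash
python3 - <<'E'
from h import *
s=state();c=get_calibration('wrist');im=read_camera('wrist');p=s['position'];R=s['eef_rot'];print(s['clock'],p,s['grip_width'],np.abs(s['qd']).max());print(R.round(4))
print('shift',(R.T@(np.array([534,-249.9,26.7])-p*1000)).round(1))
np.savez('w6.npz',**c,p=p,Rt=R);cv2.imwrite('pics/w6.png',im)
u,v=proj(c,[.534,-.25,.03]).astype(int);print(u-67,v-80)
cv2.imwrite('pics/w6c.png',cv2.resize(im[v-80:v+20,u-67:u+66],(798,600),interpolation=2))
E
```

```text
7.75 [ 0.53571841 -0.25018168  0.05991744] 0.02779380931535589 0.3713847029797664
[[-9.679e-01 -2.512e-01  3.100e-03]
 [-2.512e-01  9.679e-01 -8.000e-04]
 [-2.800e-03 -1.500e-03 -1.000e+00]]
shift [ 1.7  0.8 33.2]
253 133
```

View pics/w6c.png

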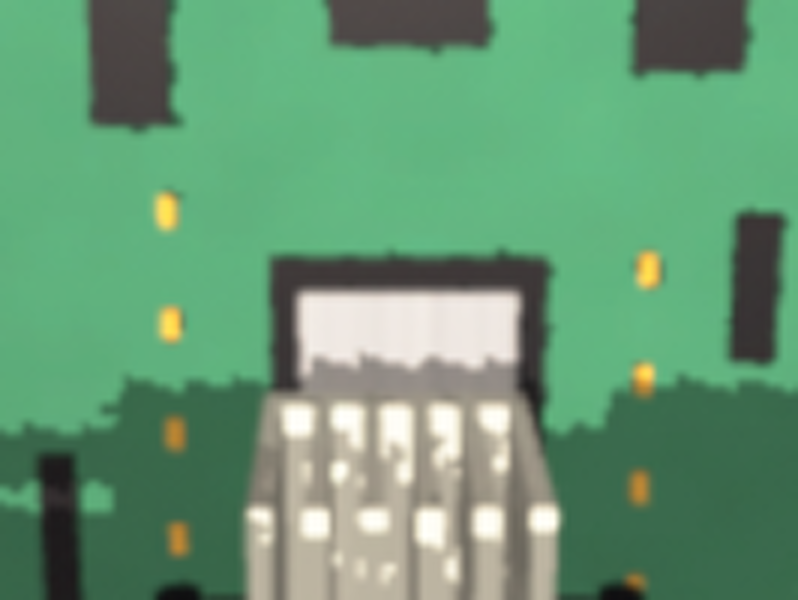

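The crop shows the sink just above and in front of the processor's top. The steel's near edge is at row 290, columns 297–521, and the sink's bottom near edge at row 393, columns 268–527. That was my last picture, so from here I measure by numbers.

```bash
cat > m.py <<'E'
from h import *
def meas():
    s=state();c=get_calibration('wrist');im=read_camera('wrist');p=s['position'];R=s['eef_rot']
    print(s['clock'],p.round(4),R[2].round(4),np.abs(s['qd']).max().round(2),'axis',np.degrees(np.arctan2(R[1,0],R[0,0])).round(2)+180)
    hsv=cv2.cvtColor(im,cv2.COLOR_BGR2HSV)
    g=((hsv[...,1]<60)&(hsv[...,2]>195)).astype(np.uint8)
    u,v=proj(c,p+R@[.02,0,.0077]) # sink bottom near edge
    u=int(u);v=int(v);g[v-1:]=0
    cs,_=cv2.findContours(g,cv2.RETR_EXTERNAL,cv2.CHAIN_APPROX_NONE)
    w=proj(c,[.534+R[0,0]*.018,-.25+R[1,0]*.018,.014])
    k=min(cs,key=lambda k:-cv2.contourArea(k) if abs(k[:,0,0].mean()-w[0])<25 and abs(k[:,0,1].mean()-w[1])<25 else 0)
    x,y,a,b=cv2.boundingRect(k);print('steel px',x,y,a,b,'sink edge px',u,v)
    q=[R.T@(onplane(c,(X,Y),.014)-p)*1000 for X,Y in((x-.5,y-.5),(x+a-.5,y-.5))]
    q=np.array(q);print('near corners tool mm',q.round(1).tolist(),'centre',(q.mean(0)-[20,0,0]).round(2))
    return im,c,p,R
E
python3 - <<'E'
from h import *
d=np.load('w6.npz');c=dict(d);p=d['p'];R=d['Rt']
o=lambda x,y,z:(R.T@(onplane(c,(253+x/6-.4,133+y/6-.4),z)-p)*1000).round(1)
print('steel',o(297,290,.014),o(521,290,.014)); z=(p+R@[.02,0,.0077])[2]
print('sink',o(268,393,z),o(527,393,z))
E
python3 -c "
from m import *;meas()"
```

```text
steel [ 22.5 -13.2  45.9] [22.5 15.4 45.8]
sink [ 20.4 -14.3   7.7] [20.4 13.7  7.7]
7.8 [ 0.5355 -0.2502  0.0598] [-0.0025 -0.0013 -1.    ] 0.36 axis 14.539999999999992
steel px 303 182 36 13 sink edge px 319 198
near corners tool mm [[22.1, -12.9, 45.7], [22.1, 14.7, 45.7]] centre [ 2.11  0.92 45.7 ]
```

{"fn": "carry_out", "kwargs": {
  "moves": [
    [0,0,0.004,0,0,0],
    [0,0,0.008,0,0,0],
    [0,0,0.012,0,0,0],
    [0,0,0.015,0,0,0],
    [0,0,0.015,0,0,0],
    [0,0,0.015,0,0,0],
    [0,0,0.015,0,0,0],
    [0,0,0.015,0,0,0],
    [0,0,0.015,0,0,0],
    [0,0,0.015,0,0,0]
  ]
}}

```text
clock: 8.68
position: [0.5346, -0.2501, 0.0464]
eef_rot: [[-0.968, -0.251, 0.0], [-0.251, 0.968, -0.0], [-0.0, -0.0, -1.0]]
wrist_force: [-0.6, -0.3, -0.6]
grip_width: 0.0274
grip_force: 25.0
```

{"fn": "carry_out", "kwargs": {
  "moves": [
    [0,0,0,0,0,0],
    [0,0,0,0,0,0],
    [0,0,0,0,0,0],
    [0,0,0,0,0,0],
    [0,0,0,0,0,0],
    [0,0,0,0,0,0],
    [0,0,0,0,0,0],
    [0,0,0,0,0,0],
    [0,0,0,0,0,0],
    [0,0,0,0,0,0]
  ]
}}

```text
clock: 9.52
position: [0.5346, -0.2501, 0.0463]
eef_rot: [[-0.968, -0.251, 0.0], [-0.251, 0.968, -0.0], [-0.0, -0.0, -1.0]]
wrist_force: [-0.2, -0.1, -0.6]
grip_width: 0.0275
grip_force: 25.0
```

```bash
python3 -c "
from m import *
for i in range(3): meas()"
```

```text
9.5167 [ 0.5346 -0.2501  0.0463] [-0. -0. -1.] 0.06 axis 14.52000000000001
steel px 302 188 38 9 sink edge px 319 198
near corners tool mm [[21.0, -12.9, 32.3], [21.0, 14.7, 32.3]] centre [ 1.01  0.88 32.25]
9.5667 [ 0.5345 -0.2501  0.0463] [ 0.  0. -1.] 0.1 axis 14.52000000000001
steel px 302 188 38 9 sink edge px 319 198
near corners tool mm [[21.0, -12.9, 32.3], [21.0, 14.7, 32.3]] centre [ 0.96  0.87 32.26]
9.6167 [ 0.5345 -0.2501  0.0463] [-0. -0. -1.] 0.08 axis 14.52000000000001
steel px 302 188 38 9 sink edge px 319 198
near corners tool mm [[21.0, -12.9, 32.3], [21.0, 14.7, 32.3]] centre [ 0.97  0.89 32.26]
```

{"fn": "carry_out", "kwargs": {
  "moves": [
    [0.0006,0.0011,0.003,0,0,0],
    [0.0006,0.0011,0.007,0,0,0],
    [0.0006,0.0011,0.011,0,0,0],
    [0.0006,0.0011,0.015,0,0,0],
    [0.0006,0.0011,0.019,0,0,0],
    [0.0006,0.0011,0.022,0,0,0],
    [0.0006,0.0011,0.024,0,0,0],
    [0.0006,0.0011,0.0245,0,0,0],
    [0.0006,0.0011,0.0245,0,0,0],
    [0.0006,0.0011,0.0245,0,0,0]
  ]
}}

```text
clock: 10.5
position: [0.534, -0.2494, 0.0267]
eef_rot: [[-0.968, -0.251, 0.0], [-0.251, 0.968, -0.0], [-0.0, -0.0, -1.0]]
wrist_force: [0.4, -0.7, -1.1]
grip_width: 0.0272
grip_force: 25.0
```

{"fn": "carry_out", "kwargs": {
  "moves": [
    [0,0,0,0,0,0],
    [0,0,0,0,0,0],
    [0,0,0,0,0,0],
    [0,0,0,0,0,0],
    [0,0,0,0,0,0],
    [0,0,0,0,0,0],
    [0,0,0,0,0,0],
    [0,0,0,0,0,0],
    [0,0,0,0,0,0],
    [0,0,0,0,0,0]
  ]
}}

```text
clock: 11.33
position: [0.5338, -0.2494, 0.0266]
eef_rot: [[-0.968, -0.251, -0.0], [-0.251, 0.968, 0.0], [0.0, 0.0, -1.0]]
wrist_force: [-0.8, -0.3, -1.2]
grip_width: 0.0274
grip_force: 25.0
```

```bash
python3 - <<'E'
from m import *
im,c,p,R=meas()
s=state();print(s['wrist_force'],s['grip_width'])
# column/row transitions: along centre line, and along a row above the sink edge (black base | green) and below (sink)
u,v=(int(t) for t in proj(c,p+R@[.02,0,.0077]))
hsv=cv2.cvtColor(im,cv2.COLOR_BGR2HSV)
print('col',[(r,*hsv[r,u,1:]) for r in range(v-16,v+8)])
g=((hsv[...,1]>80)&(hsv[...,0]>45)&(hsv[...,0]<90))
for r in (v-6,v-4,v-2):
    n=np.where(~g[r,u-40:u+40])[0]+u-40; print(r,n.min(),n.max(),'centre tool',[(R.T@(onplane(c,(x,r),.0125)-p)*1000).round(1)[:2] for x in(n.min()-.5,n.max()+.5)])
r=v+2; print('row',[int(t) for t in hsv[r,u-30:u+31,2]],u-30,r)
E
```

```text
11.3333 [ 0.5338 -0.2494  0.0266] [ 1.e-04  0.e+00 -1.e+00] 0.11 axis 14.52000000000001
steel px 329 196 3 1 sink edge px 319 198
near corners tool mm [[20.7, 6.1, 12.6], [20.7, 8.1, 12.6]] centre [ 0.73  7.1  12.63]
[ 0.58735439 -0.17319233 -1.06670014] 0.02738527779092256
col [(182, np.uint8(116), np.uint8(187)), (183, np.uint8(116), np.uint8(187)), (184, np.uint8(116), np.uint8(187)), (185, np.uint8(118), np.uint8(188)), (186, np.uint8(117), np.uint8(189)), (187, np.uint8(119), np.uint8(189)), (188, np.uint8(118), np.uint8(180)), (189, np.uint8(100), np.uint8(123)), (190, np.uint8(24), np.uint8(65)), (191, np.uint8(26), np.uint8(60)), (192, np.uint8(21), np.uint8(61)), (193, np.uint8(21), np.uint8(60)), (194, np.uint8(19), np.uint8(66)), (195, np.uint8(20), np.uint8(115)), (196, np.uint8(23), np.uint8(197)), (197, np.uint8(17), np.uint8(231)), (198, np.uint8(28), np.uint8(202)), (199, np.uint8(35), np.uint8(166)), (200, np.uint8(34), np.uint8(222)), (201, np.uint8(13), np.uint8(252)), (202, np.uint8(6), np.uint8(254)), (203, np.uint8(6), np.uint8(254)), (204, np.uint8(6), np.uint8(254)), (205, np.uint8(6), np.uint8(254))]
192 293 345 centre tool [array([ 22.7, -17.9]), array([22.7, 17.5])]
194 293 345 centre tool [array([ 21.3, -18. ]), array([21.3, 17.5])]
196 293 344 centre tool [array([ 19.9, -18. ]), array([19.9, 16.9])]
row [179, 178, 176, 151, 87, 60, 63, 91, 137, 163, 178, 207, 224, 225, 225, 214, 180, 159, 163, 195, 224, 226, 225, 217, 188, 164, 160, 186, 218, 221, 222, 217, 188, 165, 165, 191, 221, 225, 222, 208, 179, 161, 164, 178, 205, 222, 224, 222, 203, 166, 156, 130, 78, 56, 58, 61, 109, 162, 183, 185, 185] 289 200
```

```bash
python3 -c "
from plant import *
print(close_job())"
```

```text
the job is handed in; nothing more can be done
None
```

The job is handed in at about 11.4 s: the large heat sink is held still and level about 5 mm above the processor top, with the long sides parallel and centred to roughly 0.5 mm by my measurements.

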